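Eject a spent filter cartridge with a long ejector rod

TASK

A spent filter cartridge is stuck deep in the bore of the white holder block. Lift the ejector rod off its grey cradle by its plain steel shaft (ahead of the brass collar), push it tip first partway into the bore (a third to half its shaft) and let go; then take a new hold on its black handle, behind the collar, and push gently until the collar bears firmly, fully home, on the red stop plate in front of the block, so that the cartridge is driven out at the far end, and let go, leaving the rod in. The cartridge drags on the way, but never ram the rod or lean on it: 40 N on it is too much, and leave the other things on the counter where they are.

Things in the scene. Friction and masses are not known exactly. Their poses are not given: they have to be found in the camera images.
- rod: the ejector rod, loose, 258 mm long, about 0.22 kg, all round about its own x axis, which points from the handle to the tip. Origin on the axis at the point rod_mid. From the tip back along -x: steel shaft 14 mm in diameter, 190 mm long (its last 3 mm tapers to 11 mm); brass collar 32 mm in diameter, 8 mm thick; black plastic handle 22 mm in diameter, 60 mm long. It may roll about its x axis, so its y and z axes mean nothing
- rod_mid (a point): point on the rod's axis 130 mm behind the tip, 60 mm ahead of the collar, about the balance point: the place to take the shaft first. At the start the rod lies level in its cradle, axis 50 mm above the counter; the shaft here is free between the two cradle posts for 40 mm toward the collar and 80 mm toward the tip
- rod_tip (a point): point on the rod's axis at the tip's end face, 130 mm ahead of rod_mid
- rod_collar (a point): point on the rod's axis in the collar's front face (the face that seats on the stop plate), 190 mm behind the tip; axes as the rod's
- rod_handle (a point): middle of the black handle, on the rod's axis, 38 mm behind the collar's front face: the place to take the rod the second time. Let go partway in, the rod's rear sags by 1 to 2 degrees in its 2 mm of play; pushed while low or askew it jams, so bring it level and in line with the bore again before pushing on
- cradle: grey plastic cradle fixed to the counter, origin under rod_mid on the counter, x axis along the rod toward the tip. Base 170 x 60 x 8 mm; two U-shaped posts, 10 mm long (x) and 30 mm wide, at 85 mm and -45 mm along x; their slots, open at the top, are 15 mm wide, slot floor 43 mm and post tops 53 mm above the counter
- holder: the white filter holder, fixed to the counter: a block 200 mm long, 56 x 56 mm in section, from 57 to 113 mm above the counter, on two aluminium feet, with two blue straps and a small steel drip tray at the far end. Origin on the counter under the bore's mouth; x axis points level into the bore, away from the mouth, z up
- bore_mouth (a point): centre of the bore's mouth in the block's front face, 85 mm above the counter; x axis points into the bore along its axis. The bore is round, 16 mm in diameter, with a 3 mm chamfer at the mouth, and goes right through (200 mm).
- stop_mount: four bushings in the block's front face round the mouth, for the studs of the stop plate; origin at the mouth, axes as bore_mouth. In front stands the red stop plate, 44 x 44 x 8 mm with a 20 mm hole that the shaft passes freely. The plate is locked, but set differently each time: its front face, on which the collar lands, stands 8 to 38 mm in front of the block's face; this setting is not measured, so feel for it
- cartridge (a joint): how far the orange filter cartridge (15 mm in diameter, 60 mm long) has slid along the bore, m, growing away from the mouth: at 0 its near end is 105 mm inside the mouth, it starts between 0 and 0.03, and ends between 0.047 and 0.077 with the rod home, standing 12 to 42 mm out of the far end. It drags with about 10 N (more if the rod rubs), has no spring and stays where it is left
- cartridge_back (a point): centre of the cartridge's near end, which the rod's tip pushes on
- amber_bottle_mid (a point): bystander: centre of an amber bottle, 60 mm in diameter, 120 mm tall
- jar_mid (a point): bystander: centre of a white jar with a blue cap, 56 mm in diameter, 60 mm tall
- beaker_mid (a point): bystander: centre of a glass beaker, 70 mm in diameter, 85 mm tall
- dish_mid (a point): bystander: centre of a steel dish, 90 mm in diameter, 18 mm tall
- cap_box_mid (a point): bystander: centre of a small blue box, 70 x 50 x 30 mm
- spare_cartridge_center (a point): bystander: centre of a fat orange spare cartridge standing upright, 25 mm in diameter, 50 mm tall

How it is judged:
On the way, in this order (a step that is already met when the one before it is completed fails the run):
1. the rod is lifted off its cradle, held by the steel shaft ahead of the collar (contact force between the fingers and rod above 2 N and x of the grasp point in the frame of rod_collar above 0.01 m and distance of rod_mid from where it was at the start of the episode above 0.02 m), for 0.2 s.
2. the rod's tip is partway in the bore (40 to 140 mm) and the rod is let go (x of rod_tip in the frame of bore_mouth between 0.04 and 0.14 m and y of rod_tip in the frame of bore_mouth between -0.004 and 0.004 m and z of rod_tip in the frame of bore_mouth between -0.004 and 0.004 m and contact force between the fingers and rod below 0.2 N), for 0.3 s.
3. the rod, still partway in, is held again behind the collar (x of rod_tip in the frame of bore_mouth between 0.04 and 0.14 m and y of rod_tip in the frame of bore_mouth between -0.004 and 0.004 m and z of rod_tip in the frame of bore_mouth between -0.004 and 0.004 m and contact force between the fingers and rod above 2 N and x of the grasp point in the frame of rod_collar below -0.01 m), for 0.2 s.
4. the collar is pressed home onto the stop plate (more than 3 N) (contact force between rod and stop_mount above 3 N), for 0.1 s.
At the end, for the whole second after the job is handed in: the rod is left in the bore where the stop plate halted it: tip within 2 mm of the cartridge, collar 5 to 41 mm before the block's face and within 4 mm of the bore's axis across, in line within 0.04 rad; the cartridge at 42 mm or more, out of the far end; the rod released and at rest (x of rod_tip in the frame of cartridge_back above -0.002 m and x of rod_collar in the frame of bore_mouth between -0.041 and -0.005 m and y of rod_collar in the frame of bore_mouth between -0.004 and 0.004 m and z of rod_collar in the frame of bore_mouth between -0.004 and 0.004 m and angle between the x axis of rod and the x axis of holder, either way round below 0.04 rad and value of joint cartridge above 0.042 m and linear speed of rod below 0.01 m/s and contact force between the fingers and rod below 0.2 N); the robot touches nothing.
It fails at once if the rod is pressed against the holder or the cartridge with more than 40 N (contact force between rod and holder above 40 N).
It fails at once if a bystander is moved by more than 30 mm (distance of any of amber_bottle_mid, jar_mid, beaker_mid, dish_mid, cap_box_mid, spare_cartridge_center from where it was at the start of the episode above 0.03 m).
It also fails if it takes over 72 s, if anything falls off the work surface, if the arm or the gripper's body presses on something with over 40 N, if the wrist force passes 120 N, or if a joint passes its speed limit or range.

ROBOT

A 7-joint arm with a two-finger parallel gripper is mounted at the origin on the work surface. World frame = base frame: x ahead of the robot, y to its left, z up, the work surface at z = 0. Lengths are in m, angles in rad, forces in N, time in s.
With the tool pointing down it reaches from about 0.425 to 0.8 m from the base axis. Payload 8.3 kg.
Tool frame: the origin (TCP) lies on the centre line of the jaws, within the pads' length; the fingertips stand 25 mm ahead of it and the grasp point (between the pads) lies 6 mm ahead of it; z points along the fingers, y is the line along which they close (so a half turn about z gives the same grasp; the last joint's range is limited). The gripper opens to 85 mm and grips with 20 to 120 N. Pads are 22 mm wide; open, the fingers measure 114 mm over their backs; the gripper's body (76 mm by 85 mm) begins 54 mm behind the grasp point. The pads swing forward as they close: fully open they stand 13 mm farther back than shut.
Start: joints at [1.264, 0.383, 0.016, 1.37, -0.006, 1.388, -0.046], TCP at [0.151, -0.606, 0.256] pointing down, gripper open.
Joint ranges: [-2.95, 2.95], [-0.25, 2.06], [-1.52, 1.56], [0.18, 2.33], [-1.44, 4.58], [0.02, 2.06], [-3.01, 3.01]. Speed limits (rad/s): [2.39, 2.39, 3.01, 3.01, 3.14, 3.14, 3.14].

INTERFACE

Orientations are given as a rotation vector (axis times angle).
In Python, from rig import r, optics, masks_of, pinpoint gives the robot as it stands.
- The arm moves only by the tool arm_command, never from a script. Its argument "steps" is a list of rows, each a list of 6 numbers: the shift along the tool's x, y, z in mm, then the turn, a rotation vector about the tool's x, y, z in degrees. In form: [[dx, dy, dz, wx, wy, wz], ...]. A call has exactly 8 rows; each row is the pose to reach, as a shift and turn from the pose commanded when the call began, along the tool's axes at that moment; what a row does not reach only later rows make up. A row lasts 1/8 s, in which the tool goes at most 62.5 mm and 10.7 degrees, less where a joint would pass 70% of its speed; a pose out of reach is approached as far as the arm can. A call with a gripper value outside its range is refused whole. "gripper" is the opening, from 0 (shut) to 1 (fully open), set as the call begins (left out, the last holds). The fingers move at their own pace and stop on an object; "grip_force" is the grip in N (left out, the last holds). Time passes only in rows, so rows that repeat a pose let the fingers close, or fill a call up. It gives the time, the measured TCP pose, the force, the opening and the grip force at its end, in the units of the state.
- r.sense(): the state, without advancing time (a new reading comes with each control period).
- optics.grab_frame(name): name is "scene" or "top"; returns a dict with "image" (480x640x3 uint8, red, green, blue), "mtx" (3x3 intrinsics, pixels), "k1" (the pictures are not rectified: a ray, as slopes to the right and down, at radius r is drawn at 1 + k1 r^2 times it, then the intrinsics apply), "R" (3x3) and "t" (3): a world point X has camera coordinates R X + t. Camera axes: x right, y down, z forward; pixel columns grow to the right and rows downward; lengths in m; the calibration is good to about 2 mm. A picture is of the moment at which its call begins. There is no depth.
- r.finish_job(): hands the job in; it is judged then, once.
Trained networks look in a picture, given as the dict that the camera call returned (one of the last four; its "shot" number tells which), for a name from the list of things; names that differ only in an ending like _2 or _b are one class to them, and where a whole thing is asked for, a point or a joint stands for the part that bears it (a point fixed in the world has none). Each returns a list of dicts, best first, with "conf" (0 to 1); they miss things now and then, are a little off and sometimes report something else, mostly with a low value. They report only what shows in the picture. A call takes as long as a camera call.
- masks_of(picture, name): "pixels" (480x640 bool, what is visible of it) and "rect" ([left, top, right, bottom] in pixels, round what is visible of it).
- pinpoint(picture, name): "position" ([row, column] in pixels: a listed point, or the origin of a listed thing).
The state is a dict: "t": time; "joint_positions": joint angles; "joint_velocities": joint speeds; "joint_efforts": joint torques, N m; "position": TCP position; "eef_rot": TCP orientation; "force": force on the tool from outside, world axes, zero at the start; "ft_torque": the same for the moment, N m; "gripper_width": opening from 0.0 (shut) to 1.0 (fully open); "grip_force": force on a finger pad.
Only numpy, scipy, OpenCV 4.12 (cv2) and the standard library are available. Lean on these libraries where they do the work, as an engineer would, in place of code of your own. Each camera call takes 0.05 s, during which the arm holds its last target. There are 200 camera calls.

## Working session

There is one attempt and no reset: what is moved stays moved. The work goes in short steps, Python scripts to look and compute and a tool call to move; the robot and the scene stay as the last step left them, time stands still between calls to the robot, and variables do not carry over. Pictures are saved under pics/ and viewed, at most 10 in all, crops included, and the job is handed in when it is done.

Besides the shell and the picture viewer there is one more tool, called after "Emit:" as a command line: name --pt "numbers of a row" for each row, then --argument value for the rest. arm_command: Moves the arm, as the interface text tells. Its arguments: {"type":"object","properties":{"steps":{"type":"array","items":{"type":"array","items":{"type":"number"}}},"gripper":{"type":"number"},"grip_force":{"type":"number"}},"required":["steps"]}

```bash
mkdir -p pics; ls; cat > h.py <<'E'
import numpy as np, cv2
from rig import r, optics, masks_of, pinpoint
from scipy.spatial.transform import Rotation as Ro
def ray(f,rc):
    K=f["mtx"]; d=np.array([(rc[1]-K[0][2])/K[0][0],(rc[0]-K[1][2])/K[1][1]])
    u=d.copy()
    for _ in range(20): u=d/(1+f["k1"]*(u@u))
    R=np.array(f["R"]);t=np.array(f["t"])
    v=R.T@np.array([u[0],u[1],1.]); return -R.T@t, v/np.linalg.norm(v)
def atz(f,rc,z):
    c,v=ray(f,rc); return c+v*(z-c[2])/v[2]
def tri(rs):
    A=np.zeros((3,3));b=np.zeros(3)
    for c,v in rs:
        P=np.eye(3)-np.outer(v,v);A+=P;b+=P@c
    X=np.linalg.solve(A,b)
    return X,[float(np.linalg.norm((np.eye(3)-np.outer(v,v))@(X-c)))*1000 for c,v in rs]
def proj(f,X):
    p=np.array(f["R"])@X+np.array(f["t"]);u=p[:2]/p[2];u=u*(1+f["k1"]*(u@u))
    K=f["mtx"];return np.array([K[1][1]*u[1]+K[1][2],K[0][0]*u[0]+K[0][2]])
E
python3 - <<'E'
from h import *
np.set_printoptions(precision=4,suppress=True)
fs={n:optics.grab_frame(n) for n in("scene","top")}
for n,f in fs.items(): cv2.imwrite(f"pics/{n}0.png",f["image"][:,:,::-1]); print(n,-np.array(f["R"]).T@f["t"])
Z=dict(rod_mid=.05,rod_tip=.05,rod_collar=.05,rod_handle=.05,cradle=0,holder=0,bore_mouth=.085,stop_mount=.085,amber_bottle_mid=.06,jar_mid=.03,beaker_mid=.0425,dish_mid=.009,cap_box_mid=.015,spare_cartridge_center=.025)
for k,z in Z.items():
    rs=[];o=[]
    for n,f in fs.items():
        p=pinpoint(f,k)
        if p: o.append((n,round(p[0]["conf"],2),np.round(p[0]["position"]),atz(f,p[0]["position"],z)));rs.append(ray(f,p[0]["position"]))
    print(k,*o); 
    if len(rs)==2: print("   tri",*tri(rs))
s=r.sense();print(s["position"],s["eef_rot"],s["force"],s["t"],s["gripper_width"])
print(Ro.from_rotvec(s["eef_rot"]).as_matrix())
E
```

```text
pics
scene [0.9719 0.4933 0.6565]
top [0.4971 0.0247 1.3609]
rod_mid ('scene', 0.9, array([243., 394.]), array([0.4608, 0.0919, 0.05  ])) ('top', 0.85, array([307., 292.]), array([0.4531, 0.0796, 0.05  ]))
   tri [0.4513 0.0817 0.0369] [2.1282086018731294, 2.1282086018731565]
rod_tip ('scene', 0.58, array([210., 345.]), array([ 0.4633, -0.0495,  0.05  ])) ('top', 0.63, array([305., 350.]), array([ 0.459 , -0.0517,  0.05  ]))
   tri [ 0.4595 -0.0524  0.0461] [0.7988369953528704, 0.7988369953528647]
rod_collar ('scene', 0.77, array([253., 418.]), array([0.4454, 0.1417, 0.05  ])) ('top', 0.68, array([305., 261.]), array([0.4545, 0.1508, 0.05  ]))
   tri [0.4553 0.1491 0.0619] [0.6844382476458857, 0.6844382476458736]
rod_handle ('scene', 0.6, array([262., 434.]), array([0.4434, 0.1779, 0.05  ])) ('top', 0.76, array([308., 248.]), array([0.4466, 0.1801, 0.05  ]))
   tri [0.4467 0.1798 0.0537] [0.1541672890541249, 0.15416728905419566]
cradle ('scene', 0.94, array([257., 389.]), array([0.4575, 0.0807, 0.    ])) ('top', 0.81, array([306., 291.]), array([0.4537, 0.085 , 0.    ]))
   tri [0.45
[... 1562 characters left out ...]

   tri [0.6022 0.3443 0.0132] [0.8099853908819653, 0.8099853908819901]
cap_box_mid ('scene', 0.75, array([322., 259.]), array([0.7606, 0.0484, 0.015 ])) ('top', 0.85, array([174., 307.]), array([0.7646, 0.0547, 0.015 ]))
   tri [0.7631 0.0544 0.0234] [0.2993903512078477, 0.2993903512079122]
spare_cartridge_center ('scene', 0.7, array([383., 351.]), array([0.723 , 0.2461, 0.025 ])) ('top', 0.54, array([187., 228.]), array([0.7298, 0.2395, 0.025 ]))
   tri [0.7264 0.2429 0.0253] [4.720377037828077, 4.720377037828007]
[ 0.1509 -0.6065  0.2563] [-3.1182 -0.3821 -0.0001] [0.538  0.8213 0.4448] 1.5 1.002894336366056
[[ 0.9704  0.2414  0.0001]
 [ 0.2414 -0.9704  0.    ]
 [ 0.0001 -0.     -1.    ]]
```

View pics/top0.png

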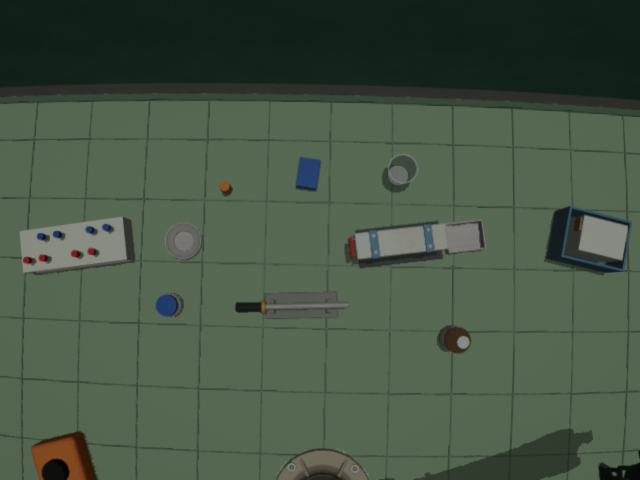

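View pics/scene0.png

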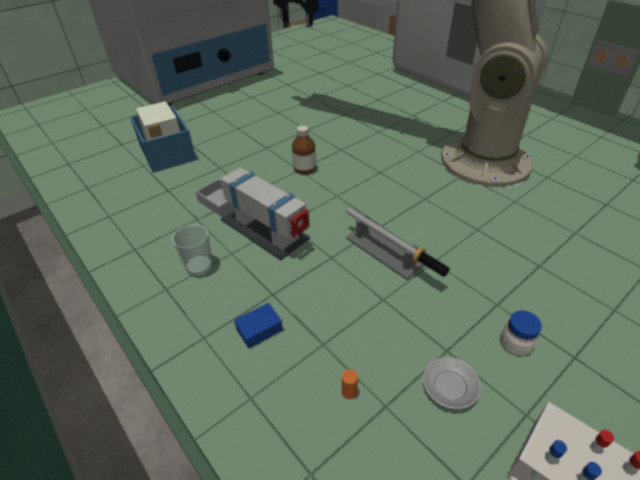

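```bash
python3 - <<'E'
from h import *
np.set_printoptions(precision=4,suppress=True)
T=optics.grab_frame("top");S=optics.grab_frame("scene")
for n,f in(("top",T),("scene",S)):
    m=masks_of(f,"rod")[0]["pixels"]; ys,xs=np.nonzero(m)
    print(n,"rod mask",xs.min(),xs.max(),ys.min(),ys.max())
    P=np.array([atz(f,(y,x),.05)[:2] for y,x in zip(ys,xs)])
    c=P.mean(0);u,s,v=np.linalg.svd(P-c,full_matrices=False);d=v[0]*np.sign(-v[0][1])
    a=(P-c)@d; print(" c",c,"dir",d,"ang",np.degrees(np.arctan2(d[1],d[0])),"ends",c+d*np.percentile(a,.5),c+d*np.percentile(a,99.5),np.ptp(a))
a=cv2.resize(T["image"][210:280,335:495],None,fx=5,fy=5,interpolation=cv2.INTER_CUBIC)
b=cv2.resize(S["image"][160:260,190:320],None,fx=6,fy=6,interpolation=cv2.INTER_CUBIC)
cv2.imwrite("pics/hT.png",cv2.convertScaleAbs(a[:,:,::-1],alpha=1.4));cv2.imwrite("pics/hS.png",cv2.convertScaleAbs(b[:,:,::-1],alpha=1.3))
E
```

```text
Traceback (most recent call last):
IndexError: list index out of range
```

```bash
python3 - <<'E'
from h import *
np.set_printoptions(precision=4,suppress=True)
T=optics.grab_frame("top");S=optics.grab_frame("scene")
np.save("T.npy",T,allow_pickle=True);np.save("S.npy",S,allow_pickle=True)
for n,f in(("top",T),("scene",S)):
  for k in("rod","holder"):
    q=masks_of(f,k)
    if not q: print(n,k,"none");continue
    m=q[0]["pixels"]; ys,xs=np.nonzero(m)
    print(n,k,q[0]["conf"],xs.min(),xs.max(),ys.min(),ys.max())
    if k=="rod":
        P=np.array([atz(f,(y,x),.05)[:2] for y,x in zip(ys,xs)])
        c=P.mean(0);u,s,v=np.linalg.svd(P-c,full_matrices=False);d=v[0]*np.sign(-v[0][1])
        a=(P-c)@d; print(" c",c,"dir",d,"ang",np.degrees(np.arctan2(d[1],d[0])),"ends",c+d*np.percentile(a,.5),c+d*np.percentile(a,99.5),np.ptp(a))
# top: shaft as bright columns
g=T["image"].astype(float)
P=[]
for x in range(272,346,2):
    col=g[298:314,x].sum(1); w=np.clip(col-np.percentile(col,70),0,None); P.append(atz(T,((w*np.arange(298,314)).sum()/w.sum(),x),.054)[:2])
P=np.array(P); p=np.polyfit(P[:,1],P[:,0],1); print("shaft x=",p,np.std(P[:,0]-np.polyval(p,P[:,1])))
a=cv2.resize(T["image"][210:280,335:495],None,fx=5,fy=5,interpolation=cv2.INTER_CUBIC)
b=cv2.resize(S["image"][160:260,190:320],None,fx=6,fy=6,interpolation=cv2.INTER_CUBIC)
cv2.imwrite("pics/hT.png",cv2.convertScaleAbs(a[:,:,::-1],alpha=1.4));cv2.imwrite("pics/hS.png",cv2.convertScaleAbs(b[:,:,::-1],alpha=1.3))
E
```

```text
top rod 0.68 235 348 300 313
 c [0.4546 0.0979] dir [ 0.0452 -0.999 ] ang -87.40815210381423 ends [0.4495 0.2108] [ 0.4611 -0.0442] 0.257724366420297
top holder 0.69 348 485 220 267
scene rod 0.77 346 448 209 276
 c [0.4525 0.1054] dir [ 0.043  -0.9991] ang -87.5383749395344 ends [0.4479 0.2107] [ 0.459  -0.0465] 0.2625893174474368
scene holder 0.6 197 308 168 259
shaft x= [-0.046   0.4589] 0.0001097331924580055
```

View pics/hT.png

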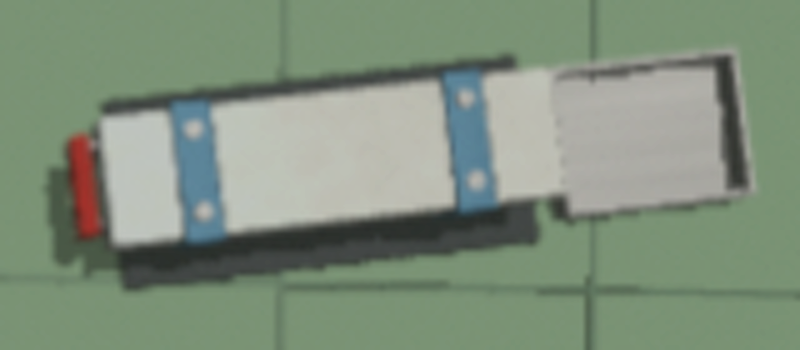

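View pics/hS.png

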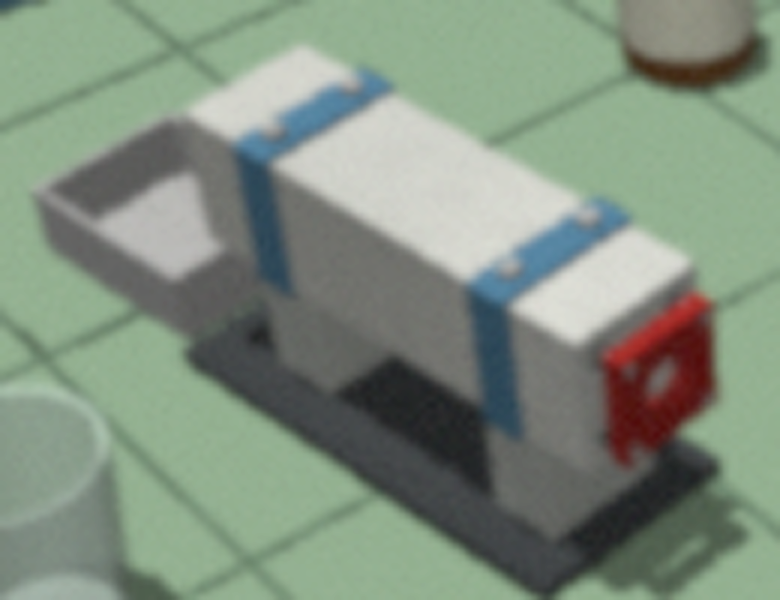

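```bash
python3 - <<'E'
from h import *
np.set_printoptions(precision=4,suppress=True)
T=np.load("T.npy",allow_pickle=True).item();S=np.load("S.npy",allow_pickle=True).item()
def go(f,pts,s,ox,oy):
    C=np.array([atz(f,((y+.5)/s-.5+oy,(x+.5)/s-.5+ox),.113)[:2] for x,y in pts])
    # order: front-left(+x side), front-right(-x), back-right, back-left
    print(C,"len",np.linalg.norm(C[0]-C[3]),np.linalg.norm(C[1]-C[2]),"wid",np.linalg.norm(C[0]-C[1]),np.linalg.norm(C[3]-C[2]))
    d=(C[3]+C[2]-C[0]-C[1]);d/=np.linalg.norm(d);c=C.mean(0)
    print("ang",np.degrees(np.arctan2(d[1],d[0])),[np.degrees(np.arctan2(*(e[::-1]))) for e in(C[3]-C[0],C[2]-C[1])],"mouth from centre",c-.1*d,"axis at front",C[:2].mean(0))
go(T,[(101,115),(112,245),(565,198),(552,70)],5,335,210)
go(S,[(580,347),(690,265),(305,43),(188,112)],6,190,160)
E
```

```text
[[ 0.6189 -0.0548]
 [ 0.5623 -0.0606]
 [ 0.5871 -0.2592]
 [ 0.6433 -0.2531]] len 0.19978414167722075 0.20009944908344968 wid 0.05690467139546434 0.05653905563514903
ang -82.92996890184621 [np.float64(-82.98153656479697), np.float64(-82.87848249684248)] mouth from centre [ 0.5906 -0.0577] axis at front [ 0.5906 -0.0577]
[[ 0.6146 -0.0527]
 [ 0.5622 -0.062 ]
 [ 0.5855 -0.2602]
 [ 0.6407 -0.2509]] len 0.19990695176353898 0.19950875431483558 wid 0.05331024460914597 0.055932581369741705
ang -82.90135291326861 [np.float64(-82.52238235967927), np.float64(-83.28107986130973)] mouth from centre [ 0.5884 -0.0572] axis at front [ 0.5884 -0.0573]
```

```bash
cat >> h.py <<'E'
np.set_printoptions(precision=4,suppress=True)
M=np.array([.5898,-.0575,.085]); BY=-82.92; 
def bd(): return np.array([np.cos(np.radians(BY)),np.sin(np.radians(BY)),0])
def down(yaw): # tool x heading yaw, pointing down
    return Ro.from_euler("z",yaw,degrees=True)*Ro.from_euler("x",180,degrees=True)
def rel(X,yaw,s=None,p=None,Rr=None):
    s=s or r.sense(); R0=Rr or Ro.from_rotvec(s["eef_rot"]); p0=np.array(s["position"]) if p is None else np.array(p)
    return np.round(R0.inv().apply(np.array(X)-p0)*1000,1),np.round((R0.inv()*down(yaw)).as_rotvec(degrees=True),1)
E
python3 - <<'E'
from h import *
s=r.sense();R0=Ro.from_rotvec(s["eef_rot"])
print(rel([.50,-.30,.25],50,s)); print(rel([.455,.084,.15],92.63,s,p=[.50,-.30,.25],Rr=down(50)))
E
```

```text
(array([ 412.7, -213.1,    6.3]), array([ -0.,  -0., -36.]))
(array([ 265.2, -281.3,  100. ]), array([  0. ,   0. , -42.6]))
```

Emit:
arm_command --pt "52 -27 1 0 0 -4.5" --pt "103 -53 2 0 0 -9" --pt "155 -80 3 0 0 -13.5" --pt "206 -107 4 0 0 -18" --pt "258 -133 5 0 0 -22.5" --pt "310 -160 5 0 0 -27" --pt "361 -187 6 0 0 -31.5" --pt "413 -213 6 0 0 -36" --gripper 0.6

```text
t: 2.95
position: [0.5014, -0.2988, 0.2506]
eef_rot: [2.846, 1.33, 0.0]
force: [-0.1, -1.1, 0.2]
gripper_width: 0.595
grip_force: 0.0
```

Emit:
arm_command --pt "35 -37 0 0 0 -5.5" --pt "70 -74 0 0 0 -11" --pt "106 -112 10 0 0 -16.5" --pt "141 -150 25 0 0 -22" --pt "177 -187 45 0 0 -27.5" --pt "212 -225 65 0 0 -33" --pt "248 -263 85 0 0 -38" --pt "265 -281 100 0 0 -42.6"

```text
t: 3.95
position: [0.4548, 0.0865, 0.15]
eef_rot: [-2.163, -2.278, -0.001]
force: [0.3, 0.4, -0.3]
gripper_width: 0.597
grip_force: 0.0
```

```bash
python3 - <<'E'
from h import *
s=r.sense();print(s["t"],s["position"],Ro.from_rotvec(s["eef_rot"]).as_matrix(),s["joint_positions"],s["force"],s["gripper_width"])
print(rel([.455,.084,.056],92.63,s))
f=optics.grab_frame("scene")
cv2.imwrite("pics/s1.png",cv2.resize(f["image"][100:340,260:580],None,fx=2.4,fy=2.4,interpolation=cv2.INTER_CUBIC)[:,:,::-1])
E
```

```text
3.95 [0.4548 0.0865 0.15  ] [[-0.0516  0.9987  0.0004]
 [ 0.9987  0.0516  0.0005]
 [ 0.0004  0.0004 -1.    ]] [ 0.367   0.1779 -0.6795  1.9186  0.1256  1.0868 -0.3117] [ 0.3318  0.4329 -0.2951] 0.5966721790998498
(array([-2.6,  0. , 94. ]), array([ 0. , -0. ,  0.3]))
```

View pics/s1.png

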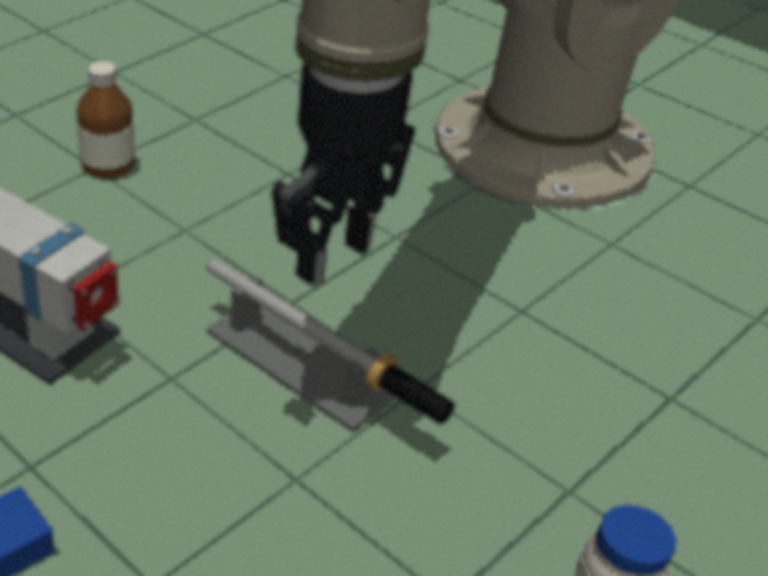

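The fingers (tips near 312,280 and 358,245) straddle the shaft between the posts. I'll descend and grip.

Emit:
arm_command --pt "-2 0 20 0 0 0" --pt "-2 0 45 0 0 0.3" --pt "-2 0 70 0 0 0.3" --pt "-2 0 86 0 0 0.3" --pt "-2 0 93 0 0 0.3" --pt "-2 0 94 0 0 0.3" --pt "-2 0 94 0 0 0.3" --pt "-2 0 94 0 0 0.3"

```text
t: 5.0
position: [0.4561, 0.0816, 0.057]
eef_rot: [2.176, 2.264, 0.001]
force: [1.1, 0.2, 0.4]
gripper_width: 0.602
grip_force: 0.0
```

Emit:
arm_command --pt "0 0 0 0 0 0" --pt "0 0 0 0 0 0" --pt "0 0 0 0 0 0" --pt "0 0 0 0 0 0" --pt "0 0 0 0 0 0" --pt "0 0 0 0 0 0" --pt "0 0 0 0 0 0" --pt "0 0 0 0 0 0" --gripper 0 --grip_force 60

```text
t: 6.0
position: [0.4541, 0.0815, 0.0564]
eef_rot: [-2.176, -2.265, 0.004]
force: [-8.0, -1.1, 9.1]
gripper_width: 0.142
grip_force: 58.4
```

```bash
python3 - <<'E'
from h import *
s=r.sense();print(s["t"],s["position"],s["force"],s["gripper_width"],s["grip_force"])
E
```

```text
6.0 [0.4541 0.0815 0.0564] [-8.017  -1.1151  9.1214] 0.1424442214070368 58.37665915489197
```

Emit:
arm_command --pt "0 0 -6 0 0 0" --pt "0 0 -14 0 0 0" --pt "0 0 -26 0 0 0" --pt "0 0 -40 0 0 0" --pt "0 0 -56 0 0 0" --pt "0 0 -70 0 0 0" --pt "0 0 -80 0 0 0" --pt "0 0 -80 0 0 0"

```text
t: 7.0
position: [0.4562, 0.0816, 0.1372]
eef_rot: [2.176, 2.264, 0.002]
force: [-0.2, -0.6, -2.6]
gripper_width: 0.143
grip_force: 58.6
```

```bash
python3 - <<'E'
from h import *
s=r.sense();print(s["t"],s["position"],s["force"],s["ft_torque"],s["gripper_width"],s["grip_force"])
X=M-.20*bd();X[2]=.12
print(rel(X,BY+180,s))
fs=[optics.grab_frame(n) for n in("scene","top")]
z0=s["position"][2]-.006
for k in("rod_tip","rod_mid","rod_collar","rod_handle"):
    rs=[]
    for f in fs:
        p=pinpoint(f,k)
        if p: rs.append(ray(f,p[0]["position"]));print(k,round(p[0]["conf"],2),atz(f,p[0]["position"],z0))
    if len(rs)==2:print("  ",*tri(rs))
f=fs[0];cv2.imwrite("pics/s2.png",cv2.resize(f["image"][100:340,260:580],None,fx=2.4,fy=2.4,interpolation=cv2.INTER_CUBIC)[:,:,::-1])
E
```

```text
7.0 [0.4562 0.0816 0.1372] [-0.1822 -0.6253 -2.5923] [ 0.0248 -0.0035  0.0303] 0.14257964491694336 58.56862664222717
(array([ 55. , 111.2,  17.4]), array([ 0.1,  0. , -4.8]))
rod_tip 0.62 [ 0.4651 -0.0535  0.1312]
rod_tip 0.76 [ 0.465  -0.0392  0.1312]
   [ 0.4688 -0.0422  0.1387] [4.970810688745375, 4.970810688745387]
rod_mid 0.81 [0.4575 0.0872 0.1312]
rod_collar 0.92 [0.4604 0.1479 0.1312]
rod_handle 0.91 [0.4545 0.1847 0.1312]
rod_handle 0.78 [0.4479 0.1846 0.1312]
   [0.4489 0.1836 0.1269] [1.9565378619728655, 1.9565378619727474]
```

View pics/s2.png

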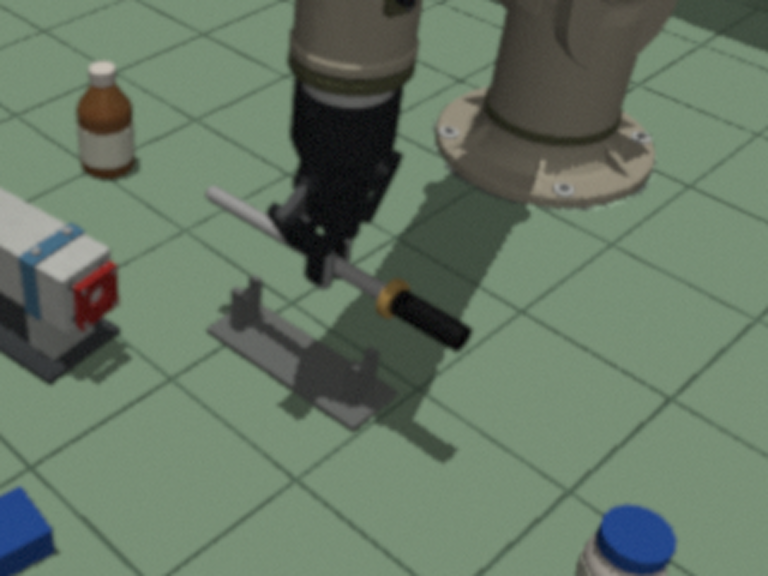

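Emit:
arm_command --pt "5 10 0 0 0 -0.6" --pt "13 27 3 0 0 -1.2" --pt "24 47 6 0 0 -2" --pt "34 68 11 0 0 -3" --pt "44 88 18 0 0 -4" --pt "51 102 30 0 0 -4.8" --pt "55 111 41 0 0 -4.8" --pt "55 111 46 0 0 -4.8"

```text
t: 8.5
position: [0.5644, 0.1412, 0.0892]
eef_rot: [-2.079, -2.353, 0.001]
force: [-1.2, 0.0, -1.8]
gripper_width: 0.14
grip_force: 58.6
```

```bash
python3 - <<'E'
from h import *
s=r.sense();print(s["t"],s["position"],Ro.from_rotvec(s["eef_rot"]).as_matrix(),s["force"])
X=M-.20*bd();X[2]=.0914
print(rel(X,BY+180,s))
fs=[optics.grab_frame(n) for n in("scene","top")]
b=bd();nn=np.array([-b[1],b[0],0])
Q=np.array(s["position"])-[0,0,.0064]
for n,f in zip("st",fs):
    q=masks_of(f,"rod")
    if q:
        ys,xs=np.nonzero(q[0]["pixels"])
        P=np.array([atz(f,(y,x),Q[2])[:2] for y,x in zip(ys,xs)])
        c=P.mean(0);v=np.linalg.svd(P-c,full_matrices=False)[2];d=v[0]*np.sign(-v[0][1]);a=(P-c)@d
        print(n,q[0]["conf"],"ang",np.degrees(np.arctan2(d[1],d[0])),"ends",c+d*a.min(),c+d*a.max())
    for k in("rod_tip","rod_handle","bore_mouth"):
        p=pinpoint(f,k)
        if p:
            X=atz(f,p[0]["position"],.085)-M; print(n,k,round(p[0]["conf"],2),"along",X@b,"lat",X@nn)
    cv2.imwrite(f"pics/pre_{n}.png",f["image"][:,:,::-1])
a=cv2.resize(fs[1]["image"][215:275,220:380],None,fx=5,fy=5,interpolation=cv2.INTER_CUBIC)
c=cv2.resize(fs[0]["image"][170:290,260:420],None,fx=5,fy=5,interpolation=cv2.INTER_CUBIC)[:,:]
c=cv2.resize(c,(400,300)); c2=np.zeros((300,800,3),np.uint8);c2[:,:400]=c
cv2.imwrite("pics/pre.png",cv2.convertScaleAbs(np.vstack([a,cv2.resize(c2,(800,300))])[:,:,::-1],alpha=1.3))
E
```

```text
8.5 [0.5644 0.1412 0.0892] [[-0.1232  0.9924 -0.0013]
 [ 0.9924  0.1232  0.0003]
 [ 0.0004 -0.0012 -1.    ]] [-1.1508  0.0254 -1.7743]
(array([-0.3,  0.7, -2.2]), array([-0.1, -0. , -0. ]))
s 0.58 ang -82.85960941513055 ends [0.5484 0.271 ] [0.5811 0.0096]
s rod_tip 0.79 along -0.0682611386963334 lat 0.0010751164527933602
s rod_handle 0.65 along -0.2984735140386999 lat 0.0006305908745824322
s bore_mouth 0.83 along -0.003358985633776741 lat 0.005785077095622329
t 0.88 ang -82.0176968347375 ends [0.5474 0.2704] [0.5834 0.0134]
t rod_tip 0.86 along -0.07847936263038688 lat -0.0032920043700042363
t rod_handle 0.69 along -0.29834625517268726 lat -0.006157124033637149
t bore_mouth 0.69 along 0.0027813938134258506 lat -0.0044054721524821264
```

View pics/pre.png

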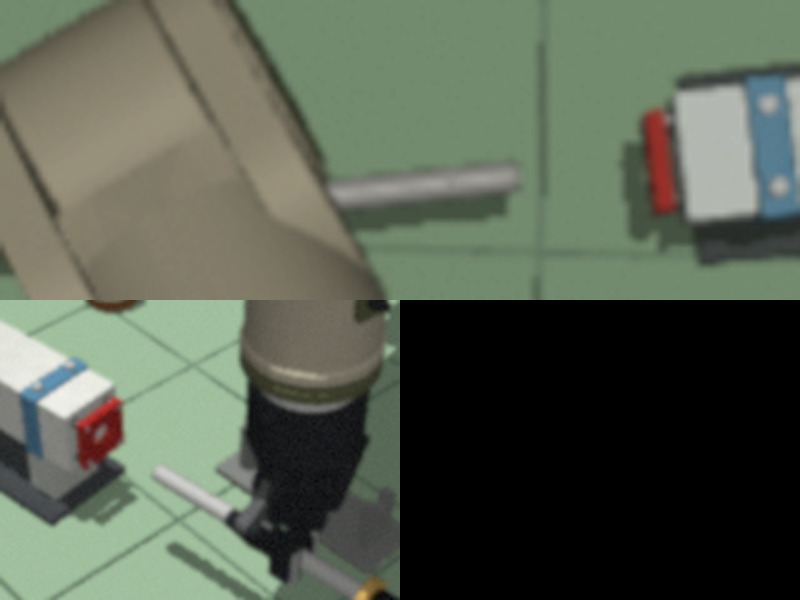

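```bash
python3 - <<'E'
from h import *
from scipy.ndimage import map_coordinates
T=np.load("T.npy",allow_pickle=True).item();S=np.load("S.npy",allow_pickle=True).item()
b=bd();nn=np.array([-b[1],b[0],0])
for n,f,m in(("t",T,[.5906,-.0577,.085]),("s",S,[.5884,-.0572,.085])):
    img=cv2.imread(f"pics/pre_{n}.png").astype(float).sum(2); m=np.array(m)
    # lat & up offset -> pixel; sample across shaft
    out=[]
    for a in np.arange(-.135 if n=="t" else -.125,-.078,.004):
        X=m+a*b; p=proj(f,X); q=proj(f,X-.01*b)
        e=(p-q)/np.linalg.norm(p-q); w=np.array([e[1],-e[0]])
        if n=="t": pass
        jl=(proj(f,X+.001*nn)-p)@w; jz=(proj(f,X+[0,0,.001])-p)@w
        t=np.arange(-7,7.01,.25); pr=map_coordinates(img,[p[0]+t*w[0],p[1]+t*w[1]],order=1)
        g=np.gradient(pr); i=np.argmax(np.abs(g)*0+g);j=np.argmin(g)
        out.append((a,t[i],t[j],(t[i]+t[j])/2))
    o=np.array(out);print(n,"px/mm lat",jl,"z",jz);print(o)
    print(" fit centre px at tip end/slope",np.polyfit(o[:,0]+.08,o[:,3],1), "median",np.median(o[:,3]))
E
```

```text
t px/mm lat -0.4489213718512412 z -0.02909947551481923
[[-0.135 -1.     2.75   0.875]
 [-0.131 -1.25   2.25   0.5  ]
 [-0.127  7.     2.25   4.625]
 [-0.123 -1.75   2.25   0.25 ]
 [-0.119 -1.25   2.5    0.625]
 [-0.115  7.     2.5    4.75 ]
 [-0.111  6.75   2.     4.375]
 [-0.107  7.     2.25   4.625]
 [-0.103  7.     2.25   4.625]
 [-0.099 -1.5    2.5    0.5  ]
 [-0.095 -1.25   2.5    0.625]
 [-0.091 -1.     2.25   0.625]
 [-0.087 -1.25   2.25   0.5  ]
 [-0.083  7.     2.25   4.625]
 [-0.079 -1.75   2.25   0.25 ]]
 fit centre px at tip end/slope [-6.25    1.9896] median 0.625
s px/mm lat -0.414440196720616 z 0.32522113632693406
[[-0.125 -2.75   2.25  -0.25 ]
 [-0.121 -2.25   2.25   0.   ]
 [-0.117 -2.25   2.    -0.125]
 [-0.113 -2.25   2.    -0.125]
 [-0.109 -2.25  -5.    -3.625]
 [-0.105 -2.5   -5.    -3.75 ]
 [-0.101 -2.75  -5.    -3.875]
 [-0.097 -2.75  -5.    -3.875]
 [-0.093 -2.5    2.    -0.25 ]
 [-0.089 -2.5    2.    -0.25 ]
 [-0.085 -2.75  -4.75  -3.75 ]
 [-0.081 -2.5   -5.    -3.75 ]]
 fit centre px at tip end/slope [-65.2316  -3.4691] median -1.9375
```

```bash
python3 - <<'E'
from h import *
from scipy.ndimage import map_coordinates
T=np.load("T.npy",allow_pickle=True).item();S=np.load("S.npy",allow_pickle=True).item()
b=bd();nn=np.array([-b[1],b[0],0])
for n,f,m in(("t",T,[.5906,-.0577,.085]),("s",S,[.5884,-.0572,.085])):
    I=cv2.imread(f"pics/pre_{n}.png").astype(float); img=(I[:,:,1]-I[:,:,2])/I.sum(2); m=np.array(m)
    prs=[]
    t=np.arange(-8,8.01,.5)
    for a in np.arange(-.125,-.08,.003):
        X=m+a*b; p=proj(f,X); q=proj(f,X-.01*b)
        e=(p-q)/np.linalg.norm(p-q); w=np.array([e[1],-e[0]])
        prs.append(map_coordinates(img,[p[0]+t*w[0],p[1]+t*w[1]],order=1))
    prs=np.array(prs)
    for name,h in(("rear",prs[:7]),("front",prs[-7:])):
        pr=h.mean(0); bg=np.median(np.r_[pr[:5],pr[-5:]]); v=np.clip(bg-pr,0,None); v[v<.2*v.max()]=0
        print(n,name,"centroid",(v*t).sum()/v.sum(),"width",v.sum()*.5/np.percentile(v,95));print((v*1000).astype(int))
E
```

```text
t rear centroid 0.18850546362292045 width 6.276134393773817
[ 0  0  0  0  0  0  0  0  0 17 33 49 60 64 65 65 65 65 65 64 61 56 45 29
 14  0  0  0  0  0  0  0  0]
t front centroid 0.17993382361816765 width 6.2884533238628855
[ 0  0  0  0  0  0  0  0  0 18 34 49 59 64 65 65 65 65 65 64 62 57 45 28
 13  0  0  0  0  0  0  0  0]
s rear centroid -0.7115698093527321 width 7.108079922966372
[ 0  0  0  0  0  0 12 25 39 50 57 59 60 60 60 60 60 60 60 57 51 41 28 15
  0  0  0  0  0  0  0  0  0]
s front centroid -0.72017210575156 width 7.007732371039052
[ 0  0  0  0  0  0 12 23 37 50 57 59 60 59 60 60 60 60 59 56 50 39 26 14
  0  0  0  0  0  0  0  0  0]<stdin>:6: RuntimeWarning: invalid value encountered in divide
```

Emit:
arm_command --pt "0 0 0 0 0 0" --pt "0 0 0 0 0 0" --pt "0 0 0 0 0 0" --pt "0 0 0 0 0 0" --pt "0 0 0 0 0 0" --pt "0 0 0 0 0 0" --pt "0 0 0 0 0 0" --pt "0 0 0 0 0 0"

```text
t: 10.0
position: [0.5644, 0.1409, 0.0903]
eef_rot: [-2.08, -2.354, -0.0]
force: [0.6, -0.0, -2.0]
gripper_width: 0.141
grip_force: 58.6
```

```bash
python3 - <<'E'
from h import *
s=r.sense();b=bd();nn=np.array([-b[1],b[0],0]);X=np.array(s["position"])-M
print(s["t"],X@b,X@nn,s["position"],s["force"],s["ft_torque"]);print(Ro.from_rotvec(s["eef_rot"]).as_matrix())
E
```

```text
10.0 -0.20004061782055818 -0.0007720588427647296 [0.5644 0.1409 0.0903] [ 0.6016 -0.0186 -1.97  ] [0.0222 0.0475 0.0434]
[[-0.1231  0.9924  0.    ]
 [ 0.9924  0.1231  0.0001]
 [ 0.0001  0.     -1.    ]]
```

Emit:
arm_command --pt "0 0.4 -1.4 0 0 0" --pt "-5 0.4 -1.4 0 0 0" --pt "-15 0.4 -1.4 0 0 0" --pt "-26 0.4 -1.4 0 0 0" --pt "-37 0.4 -1.4 0 0 0" --pt "-47 0.4 -1.4 0 0 0" --pt "-54 0.4 -1.4 0 0 0" --pt "-58 0.4 -1.4 0 0 0"

```text
t: 11.0
position: [0.572, 0.0829, 0.0917]
eef_rot: [2.081, 2.354, 0.0]
force: [-0.9, 0.4, -2.0]
gripper_width: 0.139
grip_force: 58.6
```

Emit:
arm_command --pt "-2 0 0 0 0 0" --pt "-5 0 0 0 0 0" --pt "-8 0 0 0 0 0" --pt "-11 0 0 0 0 0" --pt "-14 0 0 0 0 0" --pt "-17 0 0 0 0 0" --pt "-20 0 0 0 0 0" --pt "-22 0 0 0 0 0"

```text
t: 12.0
position: [0.5746, 0.0613, 0.0917]
eef_rot: [-2.08, -2.354, 0.0]
force: [-0.8, -0.2, -1.8]
gripper_width: 0.139
grip_force: 58.6
```

```bash
cat >> h.py <<'E'
def st():
    s=r.sense();b=bd();nn=np.array([-b[1],b[0],0]);X=np.array(s["position"])-M;F=np.array(s["force"])
    print("t",s["t"],"along/lat/z mm",X@b*1e3,X@nn*1e3,s["position"][2]*1e3,"F along/lat/z",F@b,F@nn,F[2],"T",np.array(s["ft_torque"]),"tilt",np.degrees(Ro.from_rotvec(s["eef_rot"]).as_matrix()[2,:2]),"w",s["gripper_width"],s["grip_force"])
E
python3 -c "
from h import *
st()"
```

```text
t 12.0 along/lat/z mm -119.78325418685314 -0.48975194873931516 91.6718165608596 F along/lat/z 0.048969371700494965 -0.8507313049277381 -1.814944281907294 T [ 0.0325  0.1712 -0.0897] tilt [ 0.0018 -0.0117] w 0.13888284840396414 58.613823652267456
```

Emit:
arm_command --pt "-3 0 0 0 0 0" --pt "-7 0 0 0 0 0" --pt "-11 0 0 0 0 0" --pt "-16 0 0 0 0 0" --pt "-20 0 0 0 0 0" --pt "-24 0 0 0 0 0" --pt "-28 0 0 0 0 0" --pt "-31 0 0 0 0 0"

```text
t: 13.0
position: [0.5785, 0.0305, 0.0917]
eef_rot: [-2.08, -2.354, -0.0]
force: [-2.1, 0.1, -2.9]
gripper_width: 0.136
grip_force: 58.6
```

```bash
python3 -c "
from h import *
st()"
```

```text
t 13.0 along/lat/z mm -88.74741959813409 -0.3947008118289648 91.72801096055663 F along/lat/z -0.31865322258611717 -2.04826385920282 -2.9434392353819696 T [ 0.0813  0.1465 -0.0584] tilt [0.0025 0.0027] w 0.1363672515226786 58.61672759056091
```

Emit:
arm_command --pt "-3 -0.1 0.1 0 0 0" --pt "-7 -0.2 0.2 0 0 0" --pt "-12 -0.2 0.3 0 0 0" --pt "-17 -0.2 0.3 0 0 0" --pt "-22 -0.2 0.3 0 0 0" --pt "-27 -0.2 0.3 0 0 0" --pt "-31 -0.2 0.3 0 0 0" --pt "-34 -0.2 0.3 0 0 0"

```text
t: 14.0
position: [0.5825, -0.0033, 0.0915]
eef_rot: [2.08, 2.354, 0.0]
force: [-0.8, -0.2, -2.1]
gripper_width: 0.144
grip_force: 58.6
```

```bash
python3 -c "
from h import *
st()"
```

```text
t 14.0 along/lat/z mm -54.72800018393684 -0.5859780173139457 91.45189359673365 F along/lat/z 0.06528492914968581 -0.8029323186408182 -2.1092846880005687 T [-0.0071  0.0146 -0.0047] tilt [0.0027 0.0048] w 0.14399597344087275 58.618340492248535
```

Emit:
arm_command --pt "0 0 0 0 0 0" --pt "0 0 0 0 0 0" --pt "0 0 0 0 0 0" --pt "0 0 0 0 0 0" --pt "0 0 0 0 0 0" --pt "0 0 0 0 0 0" --pt "0 0 0 0 0 0" --pt "0 0 0 0 0 0" --gripper 0.65

```text
t: 15.0
position: [0.5824, -0.0029, 0.0914]
eef_rot: [-2.08, -2.354, -0.0]
force: [-0.1, 0.1, -0.3]
gripper_width: 0.648
grip_force: 0.0
```

```bash
python3 - <<'E'
from h import *
st()
b=bd()
for n in("scene","top"):
    f=optics.grab_frame(n)
    for k,z in(("rod_handle",.08),("rod_collar",.081)):
        p=pinpoint(f,k)
        if p: print(n,k,round(p[0]["conf"],2),(atz(f,p[0]["position"],z)-M)@b)
    if n=="scene": cv2.imwrite("pics/s3.png",cv2.resize(f["image"][150:330,240:480],None,fx=3.3,fy=3.3,interpolation=cv2.INTER_CUBIC)[:,:,::-1])
E
```

```text
t 15.0 along/lat/z mm -55.09062402747063 -0.615940410149418 91.42158046124798 F along/lat/z -0.10807800917382977 -0.10113430095441482 -0.2606600899565988 T [0.0368 0.0012 0.0136] tilt [0.006  0.0012] w 0.6475933355130781 0.0
scene rod_handle 0.58 -0.1523422311590237
scene rod_collar 0.69 -0.11606962680034622
top rod_handle 0.6 -0.1518550505184551
top rod_collar 0.79 -0.11807573607737745
```

View pics/s3.png

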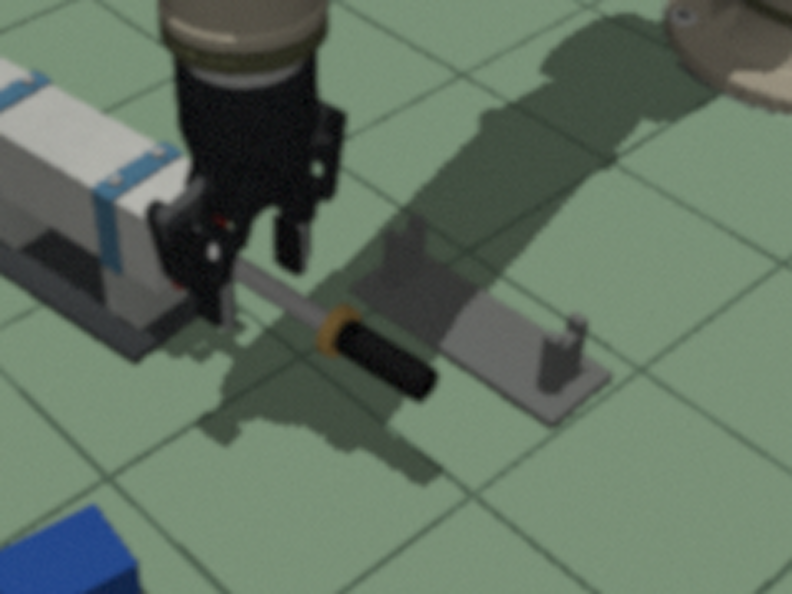

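The rod stays in the bore, handle free (centre about 385,360), the rear sagging slightly. I'll slide the open fingers back along it.

Emit:
arm_command --pt "8 0 0 0 0 0" --pt "22 0 1 0 0 0" --pt "38 0 2 0 -0.5 0" --pt "54 0 3 0 -1 0" --pt "70 0 4 0 -1.5 0" --pt "84 0 5 0 -1.5 0" --pt "93 0 5 0 -1.5 0" --pt "97 0 5 0 -1.5 0"

```text
t: 16.3
position: [0.5703, 0.094, 0.0864]
eef_rot: [2.067, 2.34, -0.027]
force: [0.4, -0.4, -0.2]
gripper_width: 0.651
grip_force: 0.0
```

Emit:
arm_command --pt "0 0 0 0 0 0" --pt "0 0 0 0 0 0" --pt "0 0 0 0 0 0" --pt "0 0 0 0 0 0" --pt "0 0 0 0 0 0" --pt "0 0 0 0 0 0" --pt "0 0 0 0 0 0" --pt "0 0 0 0 0 0" --gripper 0 --grip_force 60

```text
t: 17.3
position: [0.5705, 0.0926, 0.0864]
eef_rot: [2.068, 2.338, -0.028]
force: [-0.1, -5.3, 1.6]
gripper_width: 0.236
grip_force: 58.5
```

```bash
python3 -c "
from h import *
st()"
```

```text
t 17.3 along/lat/z mm -151.38160394616426 -0.6626906355127369 86.3644335612116 F along/lat/z 5.22605705199803 -0.792178799239957 1.6073780971308513 T [-0.9466  0.093  -0.0726] tilt [-1.538  -0.0136] w 0.2360374874537992 58.5404509305954
```

Emit:
arm_command --pt "0 0 -1 0 0.3 0" --pt "0 0 -2 0 0.6 0" --pt "0 0 -3 0 0.9 0" --pt "0 0 -4 0 1.2 0" --pt "0 0 -5 0 1.5 0" --pt "0 0 -5 0 1.5 0" --pt "0 0 -5 0 1.5 0" --pt "0 0 -5 0 1.5 0"

```text
t: 18.3
position: [0.5705, 0.0935, 0.0914]
eef_rot: [2.08, 2.354, 0.0]
force: [-0.6, 0.5, -1.8]
gripper_width: 0.236
grip_force: 58.6
```

```bash
python3 - <<'E'
from h import *
st()
from scipy.ndimage import map_coordinates
b=bd();nn=np.array([-b[1],b[0],0])
for n,m in(("top",[.5906,-.0577,.085]),("scene",[.5884,-.0572,.085])):
    f=optics.grab_frame(n); m=np.array(m); I=f["image"].astype(float); img=(I[:,:,1]-I[:,:,0])/(I.sum(2)+1e-6)
    t=np.arange(-8,8.01,.5); prs=[]
    for a in np.linspace(-.1,-.045,16):
        X=m+a*b; p=proj(f,X); q=proj(f,X-.01*b); e=(p-q)/np.linalg.norm(p-q); w=np.array([e[1],-e[0]])
        prs.append(map_coordinates(img,[p[0]+t*w[0],p[1]+t*w[1]],order=1))
    prs=np.array(prs)
    for name,h in(("rear",prs[:7]),("front",prs[-7:])):
        pr=h.mean(0); bg=np.median(np.r_[pr[:5],pr[-5:]]); v=np.clip(bg-pr,0,None); v[v<.2*v.max()]=0
        print(n,name,"centroid",(v*t).sum()/v.sum(),"width",v.sum()*.5/np.percentile(v,95))
E
```

```text
t 18.3 along/lat/z mm -152.23407240818585 -0.5474215398192764 91.44121477877542 F along/lat/z -0.5290105574572924 -0.5123289459018684 -1.7775926988370763 T [ 0.1066  0.0008 -0.0291] tilt [0.0021 0.0082] w 0.23582184869969086 58.602431416511536
top rear centroid 1.3760381836075073 width 7.437463769052735
top front centroid 0.06498365163105632 width 6.184028551998599
scene rear centroid 0.25920968230531993 width 6.601985901898198
scene front centroid 0.019572445224090674 width 6.819361319332903
```

Emit:
arm_command --pt "-3 0 0 0 0 0" --pt "-7 0 0 0 0 0" --pt "-11 0 0 0 0 0" --pt "-15 0 0 0 0 0" --pt "-19 0 0 0 0 0" --pt "-23 0 0 0 0 0" --pt "-27 0 0 0 0 0" --pt "-30 0 0 0 0 0"

```text
t: 19.4
position: [0.5742, 0.0634, 0.0915]
eef_rot: [2.08, 2.354, 0.0]
force: [0.3, 1.1, -1.0]
gripper_width: 0.235
grip_force: 58.6
```

```bash
python3 -c "
from h import *
st()"
```

```text
t 19.4 along/lat/z mm -121.93239986651862 -0.5953455460318154 91.46065083885193 F along/lat/z -1.099494048781309 0.44448043300845697 -1.0225912518711406 T [0.1762 0.0111 0.0733] tilt [0.0017 0.0028] w 0.23510408644625783 58.58538866043091
```

Emit:
arm_command --pt "-2 0 0 0 0 0" --pt "-5 0 0 0 0 0" --pt "-8 0 0 0 0 0" --pt "-11 0 0 0 0 0" --pt "-14 0 0 0 0 0" --pt "-17 0 0 0 0 0" --pt "-20 0 0 0 0 0" --pt "-23 0 0 0 0 0"

```text
t: 20.4
position: [0.577, 0.0407, 0.0915]
eef_rot: [2.08, 2.354, 0.0]
force: [0.0, 1.7, -1.9]
gripper_width: 0.241
grip_force: 58.6
```

```bash
python3 -c "
from h import *
st()"
```

```text
t 20.4 along/lat/z mm -99.0142679523123 -0.57840609418463 91.45691698055589 F along/lat/z -1.6899055780978773 0.23962956710947164 -1.8538029222974313 T [0.274  0.077  0.0478] tilt [0.0037 0.0051] w 0.2406452888181568 58.57869207859039
```

Emit:
arm_command --pt "-2 0 0 0 0 0" --pt "-4 0 0 0 0 0" --pt "-6 0 0 0 0 0" --pt "-8 0 0 0 0 0" --pt "-10 0 0 0 0 0" --pt "-12 0 0 0 0 0" --pt "-14 0 0 0 0 0" --pt "-16 0 0 0 0 0"

```text
t: 21.4
position: [0.5783, 0.0289, 0.0914]
eef_rot: [-2.074, -2.355, -0.004]
force: [-1.6, 10.3, 0.2]
gripper_width: 0.235
grip_force: 58.6
```

```bash
python3 -c "
from h import *
st()"
```

```text
t 21.4 along/lat/z mm -87.1767342263214 -0.795682474628164 91.41381406161081 F along/lat/z -10.46396627619002 -0.31750371021159246 0.17198772742973534 T [ 2.2189  0.4109 -0.1127] tilt [ 0.2503 -0.0137] w 0.23492380293739834 58.60068619251251
```

Emit:
arm_command --pt "-2 0 0 0 0 0" --pt "-4 0 0 0 0 0" --pt "-6 0 0 0 0 0" --pt "-8 0 0 0 0 0" --pt "-10 0 0 0 0 0" --pt "-11 0 0 0 0 0" --pt "-12 0 0 0 0 0" --pt "-13 0 0 0 0 0"

```text
t: 22.4
position: [0.5799, 0.0164, 0.0915]
eef_rot: [-2.073, -2.356, -0.005]
force: [-2.3, 10.9, 0.9]
gripper_width: 0.233
grip_force: 58.6
```

```bash
python3 -c "
from h import *
st()"
```

```text
t 22.4 along/lat/z mm -74.53962129489291 -0.740943198731902 91.52895188793953 F along/lat/z -11.095474732996513 -0.9892960594136013 0.9068707290077175 T [ 2.3597  0.4797 -0.0913] tilt [ 0.2628 -0.0091] w 0.2331543655282555 58.620861768722534
```

Emit:
arm_command --pt "-1 0 0 0 0 0" --pt "-2 0 0 0 0 0" --pt "-3 0 0 0 0 0" --pt "-4 0 0 0 0 0" --pt "-5 0 0 0 0 0" --pt "-6 0 0 0 0 0" --pt "-7 0 0 0 0 0" --pt "-8 0 0 0 0 0"

```text
t: 23.4
position: [0.5808, 0.0087, 0.0915]
eef_rot: [-2.073, -2.356, -0.005]
force: [-2.9, 12.8, -0.0]
gripper_width: 0.236
grip_force: 58.6
```

```bash
python3 -c "
from h import *
st()"
```

```text
t 23.4 along/lat/z mm -66.79515733198463 -0.726790814454773 91.54675648358838 F along/lat/z -13.067744882697552 -1.2570273399021976 -0.04273710947284104 T [ 2.4523  0.6522 -0.0333] tilt [ 0.2754 -0.0106] w 0.23605804177379017 58.63330364227295
```

Emit:
arm_command --pt "-1 0 0 0 0 0" --pt "-2 0 0 0 0 0" --pt "-3 0 0 0 0 0" --pt "-4 0 0 0 0 0" --pt "-5 0 0 0 0 0" --pt "-6 0 0 0 0 0" --pt "-7 0 0 0 0 0" --pt "-8 0 0 0 0 0"

```text
t: 24.4
position: [0.5818, 0.001, 0.0916]
eef_rot: [-2.072, -2.356, -0.005]
force: [-3.2, 12.8, 1.2]
gripper_width: 0.238
grip_force: 58.7
```

```bash
python3 -c "
from h import *
st()"
```

```text
t 24.4 along/lat/z mm -59.01835028117504 -0.7244907608487694 91.57242517902462 F along/lat/z -13.060357970419952 -1.63026469887532 1.1905575760310465 T [ 2.516   0.6866 -0.0248] tilt [ 0.2857 -0.016 ] w 0.23769005964084927 58.710381388664246
```

Emit:
arm_command --pt "-1 -0.2 0 0 0 0" --pt "-2 -0.2 0 0 0 0" --pt "-3 -0.2 0 0 0 0" --pt "-4 -0.2 0 0 0 0" --pt "-5 -0.2 0 0 0 0" --pt "-6 -0.2 0 0 0 0" --pt "-6.5 -0.2 0 0 0 0" --pt "-7 -0.2 0 0 0 0"

```text
t: 25.4
position: [0.5826, -0.0061, 0.0916]
eef_rot: [-2.073, -2.356, -0.005]
force: [-3.0, 11.9, 1.1]
gripper_width: 0.237
grip_force: 58.7
```

```bash
python3 -c "
from h import *
st()"
```

```text
t 25.4 along/lat/z mm -51.87156776337258 -0.7988107473813291 91.5783555071306 F along/lat/z -12.213857803036024 -1.5530557392032687 1.0913251401029318 T [ 2.4265  0.5904 -0.0171] tilt [ 0.2757 -0.0026] w 0.23739414467936903 58.74146103858948
```

Emit:
arm_command --pt "-0.7 0 0 0 0 0" --pt "-1.4 0 0 0 0 0" --pt "-2.1 0 0 0 0 0" --pt "-2.8 0 0 0 0 0" --pt "-3.5 0 0 0 0 0" --pt "-4 0 0 0 0 0" --pt "-4.5 0 0 0 0 0" --pt "-5 0 0 0 0 0"

```text
t: 26.4
position: [0.5829, -0.0086, 0.0916]
eef_rot: [-2.069, -2.356, -0.008]
force: [-3.7, 18.7, 0.6]
gripper_width: 0.237
grip_force: 58.8
```

```bash
python3 -c "
from h import *
st()"
```

```text
t 26.4 along/lat/z mm -49.399858786019706 -0.8276584900224772 91.55774342213304 F along/lat/z -19.0321525278938 -1.3801621902907497 0.6172489423966704 T [ 3.8741  0.8193 -0.1315] tilt [ 0.4333 -0.0137] w 0.2373747047254585 58.822256326675415
```

Emit:
arm_command --pt "-0.5 0 0 0 0 0" --pt "-1 0 0 0 0 0" --pt "-1.5 0 0 0 0 0" --pt "-2 0 0 0 0 0" --pt "-2.5 0 0 0 0 0" --pt "-2.5 0 0 0 0 0" --pt "-2.5 0 0 0 0 0" --pt "-2.5 0 0 0 0 0"

```text
t: 27.4
position: [0.583, -0.0087, 0.0916]
eef_rot: [-2.065, -2.357, -0.01]
force: [-4.8, 22.8, 1.3]
gripper_width: 0.233
grip_force: 58.9
```

```bash
python3 - <<'E'
from h import *
st()
f=optics.grab_frame("scene")
cv2.imwrite("pics/s4.png",cv2.resize(f["image"][150:290,180:380],None,fx=4,fy=4,interpolation=cv2.INTER_CUBIC)[:,:,::-1])
E
```

```text
t 27.4 along/lat/z mm -49.27229753256264 -0.7815415542313648 91.5965881311851 F along/lat/z -23.21382366416443 -1.9588905636806377 1.2938781178512304 T [ 4.766   1.0091 -0.2224] tilt [ 0.5694 -0.0132] w 0.2328317458427467 58.886353969573975
```

View pics/s4.png

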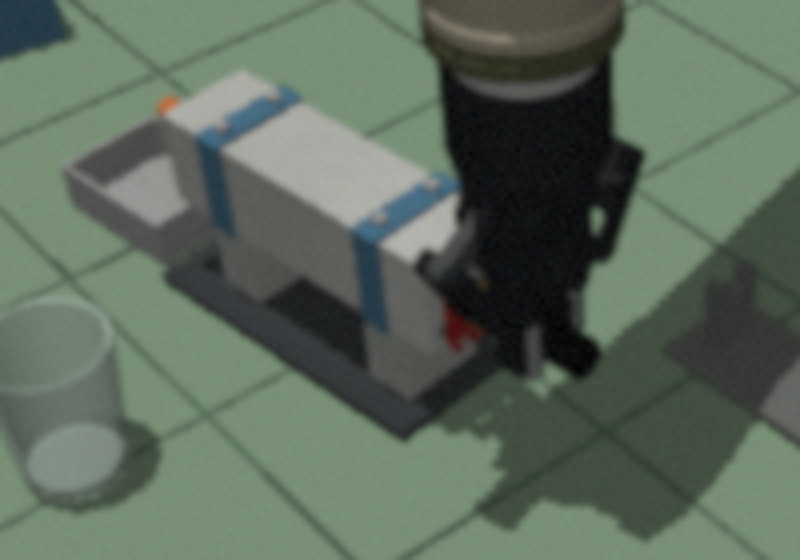

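The orange cartridge shows out of the far end (168,104), and the collar no longer advances as the push rises. I'll ease off and release.

Emit:
arm_command --pt "1 0 0 0 0 0" --pt "2 0 0 0 0 0" --pt "3 0 0 0 0 0" --pt "4 0 0 0 0 0" --pt "5 0 0 0 0 0" --pt "6 0 0 0 0 0" --pt "6.5 0 0 0 0 0" --pt "6.5 0 0 0 0 0"

```text
t: 28.45
position: [0.5829, -0.0085, 0.0916]
eef_rot: [-2.075, -2.356, -0.003]
force: [-2.1, 8.3, 0.9]
gripper_width: 0.231
grip_force: 58.8
```

```bash
python3 -c "
from h import *
st()"
```

```text
t 28.45 along/lat/z mm -49.47451982866239 -0.8032108695851317 91.58090831118122 F along/lat/z -8.48032705639979 -1.046545208249043 0.9050280791360128 T [1.8012 0.4081 0.0766] tilt [ 0.1876 -0.0016] w 0.2308718747758851 58.759117126464844
```

Emit:
arm_command --pt "1 0 0 0 0 0" --pt "2 0 0 0 0 0" --pt "2 0 0 0 0 0" --pt "2 0 0 0 0 0" --pt "2 0 0 0 0 0" --pt "2 0 0 0 0 0" --pt "2 0 0 0 0 0" --pt "2 0 0 0 0 0"

```text
t: 29.45
position: [0.5829, -0.0085, 0.0916]
eef_rot: [-2.078, -2.355, -0.002]
force: [-2.1, 5.4, 2.2]
gripper_width: 0.234
grip_force: 58.8
```

Emit:
arm_command --pt "0 0 0 0 0 0" --pt "0 0 0 0 0 0" --pt "0 0 0 0 0 0" --pt "0 0 0 0 0 0" --pt "0 0 0 0 0 0" --pt "0 0 0 0 0 0" --pt "0 0 0 0 0 0" --pt "0 0 0 0 0 0" --gripper 0.7

```text
t: 30.45
position: [0.583, -0.0098, 0.0914]
eef_rot: [-2.08, -2.354, -0.0]
force: [0.2, -1.0, 0.1]
gripper_width: 0.701
grip_force: 0.0
```

Emit:
arm_command --pt "0 0 -8 0 0 0" --pt "0 0 -20 0 0 0" --pt "0 0 -36 0 0 0" --pt "0 0 -52 0 0 0" --pt "0 0 -70 0 0 0" --pt "10 0 -90 0 0 0" --pt "30 -20 -105 0 0 0" --pt "60 -40 -115 0 0 0"

```text
t: 31.45
position: [0.5359, 0.0447, 0.2081]
eef_rot: [2.082, 2.352, 0.001]
force: [0.2, 0.7, -0.6]
gripper_width: 0.7
grip_force: 0.0
```

```bash
python3 - <<'E'
from h import *
st()
b=bd();nn=np.array([-b[1],b[0],0])
for n in("scene","top"):
    f=optics.grab_frame(n)
    for k,z in(("rod_handle",.084),("rod_collar",.084)):
        p=pinpoint(f,k)
        if p: X=atz(f,p[0]["position"],z)-M;print(n,k,round(p[0]["conf"],2),X@b,X@nn)
    if n=="scene": cv2.imwrite("pics/s5.png",cv2.resize(f["image"][150:290,180:380],None,fx=4,fy=4,interpolation=cv2.INTER_CUBIC)[:,:,::-1])
E
```

```text
t 31.45 along/lat/z mm -108.07681011272543 -40.84927502925019 208.0579777868587 F along/lat/z -0.6804434196567128 0.33124361671368097 -0.5877220167334661 T [0.071  0.0481 0.0187] tilt [-0.0125  0.083 ] w 0.6995259764320838 0.0
scene rod_handle 0.79 -0.05808281316375871 -0.0016714989598261456
scene rod_collar 0.62 -0.017099955654717815 -0.00331022454906231
top rod_handle 0.6 -0.05375016663104399 -0.010673241452469603
top rod_collar 0.59 -0.016717835050362014 0.007518976335098358
```

View pics/s5.png

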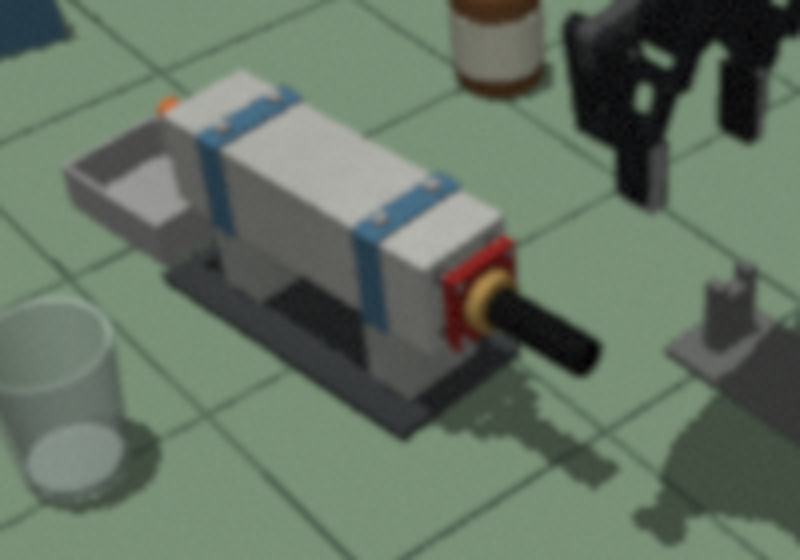

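The brass collar (487,300) sits flush on the red plate. The cartridge is still out at the far end (168,104) and the gripper is clear, so I'm handing in.

```bash
python3 -c "
from rig import r
print(r.finish_job())"
```

```text
the job is handed in; nothing more can be done
None
```

The job is handed in, with no verdict returned: the last picture shows the collar flush on the stop plate, the cartridge out of the far end and the rod released. The highest push force I read was about 23 N, and it took about 31.5 s of the 72 s.

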